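Tip only the nuts out of the divided dish

ROBOT

A 7-joint arm with a two-finger parallel gripper is mounted at the origin on the work surface. World frame = base frame: x ahead of the robot, y to its left, z up, the work surface at z = 0. Lengths are in m, angles in rad, forces in N, time in s.
With the tool pointing down it reaches from about 0.375 to 0.925 m from the base axis. Payload 3.1 kg.
Tool frame: the origin (TCP) lies at the very end of the fingers, on their centre line; the grasp point (between the pads) lies 19 mm behind it; x points along the fingers, z is the direction in which the jaws open and shut, and the axes are right-handed (so a half turn about x gives the same grasp; the last joint's range is limited). The gripper opens to 85 mm and grips with 20 to 120 N. Pads are 22 mm wide; open, the fingers measure 114 mm over their backs; the gripper's body (76 mm by 85 mm) begins 54 mm behind the grasp point. The pads swing forward as they close: fully open they stand 13 mm farther back than shut.
Start: joints at [1.105, 0.383, 0.044, 1.598, -0.018, 1.161, -0.05], TCP at [0.234, -0.607, 0.231] pointing down, gripper open.
Joint ranges: [-2.61, 2.61], [-0.41, 2.15], [-1.48, 1.57], [0, 2.5], [-1.57, 4.71], [0.05, 1.97], [-2.85, 2.85]. Speed limits (rad/s): [2.79, 2.79, 3.14, 3.14, 3.14, 3.14, 3.14].

INTERFACE

Orientations are given as a 3x3 rotation matrix whose columns are the frame's x, y, z axes.
In Python, from cell import arm, cams gives the robot as it stands.
- The arm moves only by the tool move_arm, never from a script. Its arguments are lists of equal length, an entry for each row: "dp": the shift along the tool's x, y, z in cm, a list of three; "rot": the turn, a rotation vector about the tool's x, y, z in rad, a list of three. A call has 1 to 10 rows; each row is the pose to reach, as a shift and turn from the pose commanded when the call began, along the tool's axes at that moment; what a row does not reach only later rows make up. A row lasts 1/12 s, in which the tool goes at most 41.7 mm and 7.16 degrees, less where a joint would pass 70% of its speed; a pose out of reach is approached as far as the arm can. A call with a gripper value outside its range is refused whole. "fingers" is the opening, from 0 (shut) to 1 (fully open), set as the call begins (left out, the last holds). The fingers move at their own pace and stop on an object; "grip_force" is the grip in N (left out, the last holds). Time passes only in rows, so rows that repeat a pose let the fingers close. It gives the time, the measured TCP pose, the force and the opening at its end, in the units of the state.
- arm.get_state(): the state, without advancing time (a new reading comes with each control period).
- cams.capture(name): name is "scene" or "side" or "wrist"; returns a dict with "pixels" (384x512x3 uint8, red, green, blue), "fx", "fy", "cx", "cy" (pixels), "k1" (the pictures are not rectified: a ray, as slopes to the right and down, at radius r is drawn at 1 + k1 r^2 times it, then the intrinsics apply), "rvec" (rotation vector, rad) and "tvec" (3), from world to camera coordinates, as OpenCV has them; the wrist camera has in their place "T_tool_cam" (4x4, takes a point from camera to tool coordinates, whose origin is the TCP and whose axes are the tool frame's). Camera axes: x right, y down, z forward; pixel columns grow to the right and rows downward; lengths in m; the calibration is good to about 2 mm. A picture is of the moment at which its call begins: read the wrist's pose just before it. There is no depth.
- arm.finish_job(): hands the job in, once; it reports no verdict.
The state is a dict: "t": time; "joints": joint angles; "qd": joint speeds; "effort": joint torques, N m; "tool_pos": TCP position; "tool_rot": TCP orientation; "wrist_force": force on the tool from outside, world axes, zero at the start; "wrist_torque": the same for the moment, N m; "grip_width": opening from 0.0 (shut) to 1.0 (fully open).
Only numpy, scipy, OpenCV 4.12 (cv2) and the standard library are available. Lean on these libraries where they do the work, as an engineer would, in place of code of your own. Each camera call takes 0.05 s, during which the arm holds its last target.

TASK

The divided steel dish on the tipping stand holds hexagon nuts in one half and wooden wedges in the other. Push the dish round on its swivel until the nuts' half faces the grey bin squarely, then push the lever over so that the dish tips and the nuts fall into the bin while every wedge stays in its own half of the dish. Let the dish come back level, and leave the bottle, spanner and tape where they are.

Things in the scene. Friction and masses are not known exactly. Their poses are not given: they have to be found in the camera images.
- stand: Fixed tipping stand on a plywood board 420 x 300 x 12 mm. Origin on the table right under the dish's swivel axis (dish level); z up, x from the dish towards the bin (tipping direction), y to the left of that. Tipping axis: level, along the stand's y, 80 mm along +x from the origin, 110 mm above the table. Bearing posts at y = +-130 mm, up to 126 mm high.
- cradle (a joint): Tip angle (rad) of the cradle that carries dish and lever: 0 = level (rest stop), grows as the dish tips towards the bin, end stop 1.48. The nuts drop out late: tip it nearly to the stop and wait a second. Weight and a spring bring it back to 0 by itself when let go, slowed by a damper; pushing takes 5 to 15 N at the lever.
- lever_tip (a point): Centre of the black ball, 24 mm diameter, on the end of the push lever: a straight round steel bar, 12 mm diameter, 130 mm from the tipping axis to here, at the stand's y = -185 mm, beside the dish. At rest it leans 40 degrees back from upright, away from the bin (ball 210 mm above the table); pushed towards the bin it turns with the cradle to 45 degrees beyond upright.
- swivel (a point): Point on the swivel axis at the dish's floor, fixed to the cradle: 132 mm above the table over the stand's origin when level; axes as the stand's when level (x towards the bin), tipping with the cradle.
- dish: Round steel dish held by its foot in the cradle's collar: turns either way without end, cannot be lifted off; friction keeps it where it is left (0.5 to 3 N at a post turns it). Floor radius 70 mm, wall flaring to a rim of radius 104 mm, 163 mm above the table. Dividing wall 8 mm thick, 172 mm long, top 177 mm above the table. Origin: centre of underside, 114 mm above the table when level.
- dish_mid (a point): Centre of the dish's inner floor, 18 mm above its origin. Axes turn with the dish: x points to the middle of the nuts' half (the wedges are on the -x side), y along the dividing wall, z up out of the dish. At the start x is turned at least 0.8 rad away from the bin, either way.
- nut_side (a point): Point at the dish's floor level below the rim, at the middle of the nuts' half, 80 mm from the swivel axis along the dish's x. It is to face the bin.
- post_left (a point): Top centre of the upright finger post at the +y end of the dividing wall: 14 mm diameter, 80 mm from the swivel axis, rises 35 mm above the dividing wall (top 212 mm above the table). Push it sideways to turn the dish.
- post_right (a point): The same post at the -y end of the dividing wall.
- bin: Fixed open grey plastic bin, 200 x 210 mm and 70 mm high, walls 4 mm, standing on the stand's board beside the dish; origin at the centre of its underside.
- bin_in (a point): Centre of the bin's inner floor, 16 mm above the table; axes as the bin's (x along the tipping direction).
- nut0: loose steel hexagon nut, 30 mm across flats, 16 mm high, with a hole, about 50 g; origin at the centre of its underside
- nut1: loose steel hexagon nut, 30 mm across flats, 16 mm high, with a hole, about 50 g; origin at the centre of its underside
- nut2: loose steel hexagon nut, 30 mm across flats, 16 mm high, with a hole, about 50 g; origin at the centre of its underside
- wedge0: loose wooden wedge, 50 mm long, 22 mm wide, 14 mm thick at the heel and 4 mm at the toe, about 15 g; origin at the middle of its flat underside, x from heel to toe
- wedge1: loose wooden wedge, 50 mm long, 22 mm wide, 14 mm thick at the heel and 4 mm at the toe, about 15 g; origin at the middle of its flat underside, x from heel to toe
- wedge2: loose wooden wedge, 50 mm long, 22 mm wide, 14 mm thick at the heel and 4 mm at the toe, about 15 g; origin at the middle of its flat underside, x from heel to toe
- bottle: bystander, leave alone: clear plastic water bottle, 64 mm diameter, 190 mm tall, standing
- wrench: bystander, leave alone: steel spanner lying flat
- tape: bystander, leave alone: roll of white tape, 100 mm diameter, 45 mm high, lying flat
Mind the look-alikes: they are no part of the job. What is shaped like the nut0 but blue is not meant.

How it is judged:
By the outcome, as a careful person would: the job done as asked, in the order asked, and still so for the second after the job is handed in, with the robot touching nothing.
It also fails if it takes over 61 s, if anything falls off the work surface, if the arm or the gripper's body presses on something with over 40 N, if the wrist force passes 120 N, or if a joint passes its speed limit or range.

## Working session

There is one attempt and no reset: what is moved stays moved. The work goes in short steps, Python scripts to look and compute and a tool call to move; the robot and the scene stay as the last step left them, time stands still between calls to the robot, and variables do not carry over. Pictures are saved under pics/ and viewed, and the job is handed in when it is done.

Besides the shell and the picture viewer there is one more tool, called after ">>>" as name(argument=value, ...) on one line, values as JSON. move_arm: Moves the arm, as the interface text tells. Its arguments: {"type":"object","properties":{"dp":{"type":"array"},"rot":{"type":"array"},"fingers":{"type":"number"},"grip_force":{"type":"number"}},"required":["dp","rot"]}

```bash
mkdir -p pics; ls; python3 - <<'E'
from cell import arm,cams
import cv2,numpy as np
for n in ["scene","side","wrist"]:
    s=arm.get_state()
    c=cams.capture(n)
    cv2.imwrite(f"pics/{n}0.png",c["pixels"][:,:,::-1])
    np.save(f"pics/{n}0.npy",c,allow_pickle=True)
    print(n,{k:np.round(v,4).tolist() for k,v in c.items() if k!="pixels"})
print({k:np.round(v,3).tolist() for k,v in s.items()})
E
```

```text
pics
scene {'fx': 459.1923, 'fy': 459.1923, 'cx': 253.4777, 'cy': 192.0799, 'k1': -0.1204, 'rvec': [2.1266, 1.0539, -0.4614], 'tvec': [-0.2608, -0.2076, 2.0739]}
side {'fx': 362.2476, 'fy': 362.2476, 'cx': 254.8645, 'cy': 193.2869, 'k1': -0.0938, 'rvec': [0.1255, -2.8678, 1.2111], 'tvec': [0.497, 0.1635, 1.0709]}
wrist {'fx': 301.9312, 'fy': 301.9312, 'cx': 252.0929, 'cy': 190.4168, 'k1': -0.0593, 'T_tool_cam': [[-0.0012, -0.304, 0.9527, -0.1417], [-0.0015, -0.9527, -0.304, 0.0786], [1.0, -0.0018, 0.0007, 0.0003], [0.0, 0.0, 0.0, 1.0]]}
{'t': 0.1, 'joints': [1.105, 0.384, 0.044, 1.599, -0.018, 1.161, -0.05], 'qd': [0.0, -0.002, -0.001, -0.003, -0.001, 0.001, 0.002], 'effort': [0.002, -43.473, 1.029, -25.046, 0.011, 0.005, 0.0], 'tool_pos': [0.233, -0.606, 0.23], 'tool_rot': [[-0.001, 0.933, 0.36], [0.002, 0.36, -0.933], [-1.0, -0.0, -0.002]], 'wrist_force': [-0.079, 0.002, 0.528], 'wrist_torque': [0.025, -0.022, -0.004], 'grip_width': 1.001}
```

View pics/scene0.png

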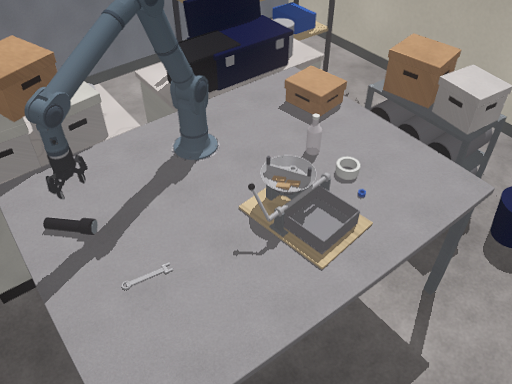

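View pics/side0.png

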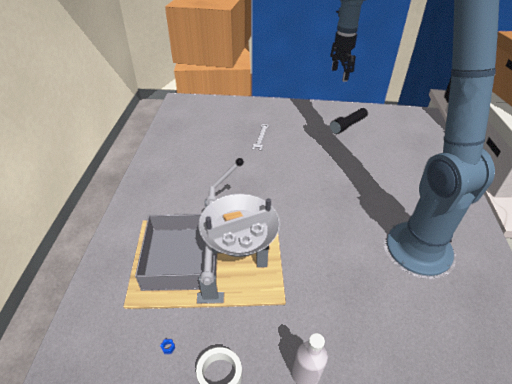

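View pics/wrist0.png

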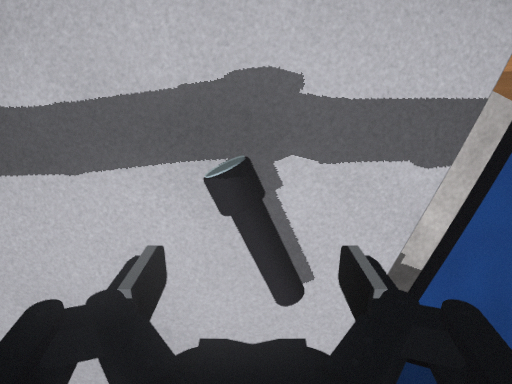

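The scene picture shows the stand at about (300,205), the bin at (320,215), the lever ball at (251,187) and the bottle at (314,135). In the side picture the dish is at (239,224), the ball at (240,162), the bin at (175,250) and the blue look-alike nut at (168,346).

```bash
python3 - <<'E'
import cv2
a=cv2.imread("pics/side0.png")[140:320,115:305]; cv2.imwrite("pics/side0c.png",cv2.resize(a,None,fx=3.3,fy=3.3,interpolation=cv2.INTER_CUBIC)[:600])
a=cv2.imread("pics/scene0.png")[145:265,230:380]; cv2.imwrite("pics/scene0c.png",cv2.resize(a,None,fx=5,fy=5,interpolation=cv2.INTER_CUBIC))
E
```

```text
(no output)
```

View pics/side0c.png

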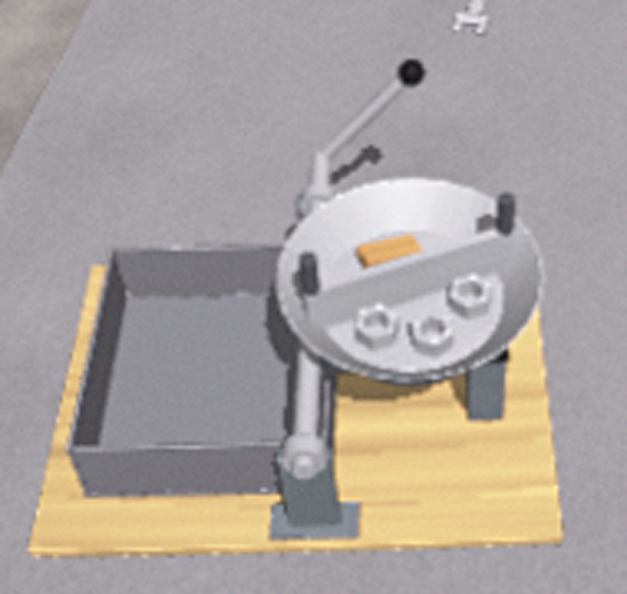

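View pics/scene0c.png

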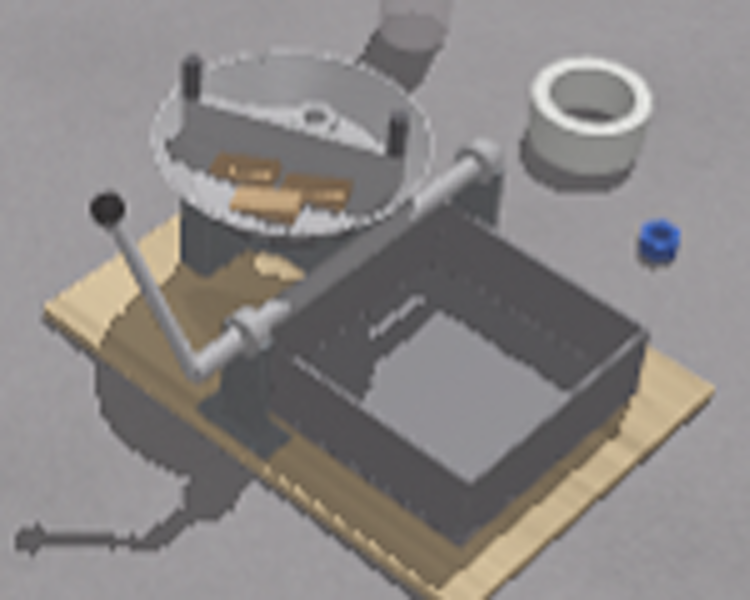

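```bash
cat > h.py <<'E'
import numpy as np,cv2
def load(n): return np.load(n,allow_pickle=True).item()
def ray(c,uv,pose=None):
    K=np.array([[c["fx"],0,c["cx"]],[0,c["fy"],c["cy"]],[0,0,1]])
    p=cv2.undistortPoints(np.array([[uv]],float),K,np.array([c["k1"],0,0,0.]))[0,0]
    d=np.array([p[0],p[1],1])
    if "rvec" in c:
        R=cv2.Rodrigues(np.array(c["rvec"],float))[0];t=np.array(c["tvec"])
        o=-R.T@t;d=R.T@d
    else:
        T=np.array(c["T_tool_cam"]);P,R=pose
        o=P+R@T[:3,3];d=R@T[:3,:3]@d
    return o,d/np.linalg.norm(d)
def plane(r,z): return r[0]+r[1]*(z-r[0][2])/r[1][2]
def tri(*rs):
    A=sum(np.eye(3)-np.outer(d,d) for o,d in rs);b=sum((np.eye(3)-np.outer(d,d))@o for o,d in rs)
    x=np.linalg.solve(A,b);return x,[np.linalg.norm(np.cross(x-o,d)) for o,d in rs]
def proj(c,X):
    K=np.array([[c["fx"],0,c["cx"]],[0,c["fy"],c["cy"]],[0,0,1]])
    return cv2.projectPoints(np.array([X],float),np.array(c["rvec"],float),np.array(c["tvec"],float),K,np.array([c["k1"],0,0,0.]))[0].reshape(2)
E
python3 - <<'E'
from h import *
S=load("pics/side0.npy");C=load("pics/scene0.npy")
s=lambda x,y:ray(S,(x/3.3+115,y/3.3+140)); c=lambda x,y:ray(C,(x/5+230,y/5+145))
np.set_printoptions(precision=4,suppress=True)
ball=tri(s(411,72),c(107,209)); print("ball",ball)
p1=tri(s(308,256),c(399,113)); p2=tri(s(507,198),c(192,58)); print(p1,p2)
p1z=[plane(s(308,256),.212),plane(c(399,113),.212)];p2z=[plane(s(507,198),.212),plane(c(192,58),.212)];print(p1z,p2z)
print("ball z",plane(s(411,72),.21),plane(c(107,209),.21))
for n,q in dict(fl=s(30,553),fr=s(563,543),bl=s(95,266)).items(): print("board side",n,plane(q,.012))
for n,q in dict(l=c(45,312),r=c(713,388)).items(): print("board scene",n,plane(q,.012))
print("bin top",[plane(s(*q),.082) for q in [(72,449),(112,251)]],[plane(c(*q),.082) for q in [(470,487),(645,332)]])
E
```

```text
ball (array([ 0.552 , -0.0983,  0.2084]), [np.float64(0.00030298837056455655), np.float64(0.00030298837056459585)])
(array([0.6018, 0.1241, 0.2135]), [np.float64(2.189310646158118e-05), np.float64(2.1893106461570346e-05)]) (array([0.461 , 0.0483, 0.2104]), [np.float64(0.00036235604927411814), np.float64(0.000362356049274323)])
[array([0.6022, 0.1228, 0.212 ]), array([0.6006, 0.1254, 0.212 ])] [array([0.4613, 0.0502, 0.212 ]), array([0.4622, 0.0469, 0.212 ])]
ball z [ 0.5519 -0.096   0.21  ] [ 0.5531 -0.0994  0.21  ]
board side fl [0.8132 0.2752 0.012 ]
board side fr [0.4004 0.2261 0.012 ]
board side bl [ 0.8501 -0.0213  0.012 ]
board scene l [ 0.4449 -0.0799  0.012 ]
board scene r [0.8154 0.2707 0.012 ]
bin top [array([0.7792, 0.2213, 0.082 ]), array([0.807, 0.019, 0.082])] [array([0.8131, 0.0115, 0.082 ]), array([0.7839, 0.2141, 0.082 ])]
```

```bash
cat >> h.py <<'E'
a=0.131; ex=np.array([np.cos(a),np.sin(a),0]);ey=np.array([-np.sin(a),np.cos(a),0]);O=np.array([0.531,0.0862,0])
def stand(x,y,z): return O+ex*x/1000+ey*y/1000+np.array([0,0,z/1000])
def tostand(P): d=np.asarray(P)-O; return np.array([d@ex,d@ey,d[2]])*1000
def R_head(h):
    z=np.array([np.cos(h),np.sin(h),0]);x=np.array([0,0,-1.]);return np.c_[x,np.cross(z,x),z]
def rel(P0,R0,P,R):
    rv=cv2.Rodrigues(R0.T@R)[0].ravel()
    return np.round(R0.T@(np.asarray(P)-P0)*100,2).tolist(),np.round(rv,3).tolist()
def go(P,h):
    from cell import arm
    s=arm.get_state();return rel(np.array(s["tool_pos"]),np.array(s["tool_rot"]),P,R_head(h))
E
python3 - <<'E'
from h import *
S=load("pics/side0.npy");C=load("pics/scene0.npy")
print("bottle base",plane(ray(S,(308,375)),.02),"tape",plane(ray(S,(219,370)),.03))
print(tostand([.552,-.0983,.208]),tostand([.6015,.124,.212]),tostand([.461,.0485,.212]))
th0=0.494+np.pi; print("p2 heading",0.494+np.pi/2)
# waypoints: 3 calls
from cell import arm
P0=np.array(arm.get_state()["tool_pos"]); T=np.array([.461,.0485,.27]); h0=-1.2
for f,h in [(.4,-.0),(.8,1.1)]: print(go(P0+(T-P0)*f,h))
E
```

```text
bottle base [0.34560531 0.40243691 0.02      ] tape [0.54427318 0.41158538 0.03      ]
[  -3.28036345 -185.66229885  208.        ] [ 74.83358852  28.26701309 212.        ] [-74.32481008 -28.23318273 212.        ]
p2 heading 2.0647963267948963
([-1.55, 17.91, -21.15], [-1.203, -0.002, -0.001])
([-3.1, 35.81, -42.3], [-2.303, -0.001, -0.002])
```

Candidates (side image):
- Steel nuts in the dish at (229,238), (246,241) and (257,229). These are the wanted ones.
- The blue nut on the table at (168,346) is the look-alike, so I leave it alone.
- The black ball at (240,162) is the lever tip. The black torch at (350,121) is not.
- The dark posts at (208,218) and (269,200) are the finger posts. The one at (269,200) is post_left, 28 mm to the stand's right and 74 mm behind the axis.

The close crop confirms each of these.

Next I move to post_left.

>>> move_arm(dp=[[-1.5,17.9,-21.1],[-1.5,17.9,-21.1],[-1.5,17.9,-21.1],[-1.5,17.9,-21.1],[-1.5,17.9,-21.1],[-1.5,17.9,-21.1],[-1.5,17.9,-21.1],[-1.5,17.9,-21.1],[-1.5,17.9,-21.1],[-1.5,17.9,-21.1]], rot=[[-1.2,0,0],[-1.2,0,0],[-1.2,0,0],[-1.2,0,0],[-1.2,0,0],[-1.2,0,0],[-1.2,0,0],[-1.2,0,0],[-1.2,0,0],[-1.2,0,0]], fingers=0.45)

```text
t: 0.98
tool_pos: [0.3251, -0.3442, 0.2462]
tool_rot: [[-0.0, -0.005, 1.0], [-0.0, 1.0, 0.005], [-1.0, -0.0, -0.0]]
wrist_force: [-0.7, -0.6, -0.1]
grip_width: 0.452
```

```bash
python3 - <<'E'
from h import *
from cell import arm
s=arm.get_state();P0=np.array(s["tool_pos"]);print(P0,s["joints"],s["grip_width"])
print(go([.45,-.03,.27],1.1))
E
```

```text
[ 0.32506445 -0.34422955  0.24620102] [ 0.94055747  0.04271678 -0.21843811  1.98152518  0.01070459  1.11851506
  0.72225117] 0.45211498322124966
([-2.39, 31.36, 12.64], [-1.095, -0.0, -0.0])
```

>>> move_arm(dp=[[-2.4,31.4,12.6],[-2.4,31.4,12.6],[-2.4,31.4,12.6],[-2.4,31.4,12.6],[-2.4,31.4,12.6],[-2.4,31.4,12.6],[-2.4,31.4,12.6],[-2.4,31.4,12.6],[-2.4,31.4,12.6],[-2.4,31.4,12.6]], rot=[[-1.1,0,0],[-1.1,0,0],[-1.1,0,0],[-1.1,0,0],[-1.1,0,0],[-1.1,0,0],[-1.1,0,0],[-1.1,0,0],[-1.1,0,0],[-1.1,0,0]])

```text
t: 1.82
tool_pos: [0.4527, -0.0275, 0.2707]
tool_rot: [[0.001, -0.894, 0.447], [0.001, 0.447, 0.894], [-1.0, -0.001, 0.001]]
wrist_force: [-0.6, -0.6, -0.3]
grip_width: 0.448
```

```bash
python3 - <<'E'
from h import *
from cell import arm
s=arm.get_state();P0=np.array(s["tool_pos"]);print(P0,s["joints"],s["grip_width"])
print(go([.461,.0485,.255],2.065))
E
```

```text
[ 0.45270465 -0.02750026  0.27071787] [ 0.57350278 -0.00705721 -0.59284491  1.97740583 -0.00505239  1.16890496
  1.08962195] 0.44760563802557796
([1.58, 2.66, 7.17], [-0.958, 0.001, 0.001])
```

>>> move_arm(dp=[[1.6,2.7,7.2],[1.6,2.7,7.2],[1.6,2.7,7.2],[1.6,2.7,7.2],[1.6,2.7,7.2],[1.6,2.7,7.2],[1.6,2.7,7.2],[1.6,2.7,7.2],[1.6,2.7,7.2],[1.6,2.7,7.2]], rot=[[-0.96,0,0],[-0.96,0,0],[-0.96,0,0],[-0.96,0,0],[-0.96,0,0],[-0.96,0,0],[-0.96,0,0],[-0.96,0,0],[-0.96,0,0],[-0.96,0,0]])

```text
t: 2.65
tool_pos: [0.4602, 0.0428, 0.2538]
tool_rot: [[-0.001, -0.887, -0.461], [-0.001, -0.461, 0.887], [-1.0, 0.001, -0.0]]
wrist_force: [-0.5, 0.3, 0.5]
grip_width: 0.451
```

```bash
cat > look.py <<'E'
import sys
from h import *
from cell import arm,cams
tag=sys.argv[1]
for n in sys.argv[2:]:
    s=arm.get_state();c=cams.capture(n);c["P"]=s["tool_pos"];c["R"]=s["tool_rot"]
    np.save(f"pics/{n}{tag}.npy",c,allow_pickle=True)
    im=c["pixels"][:,:,::-1]
    if n=="side": im=cv2.resize(im[130:320,115:315],None,fx=3,fy=3,interpolation=cv2.INTER_CUBIC)
    if n=="scene": im=cv2.resize(im[115:265,210:380],None,fx=4,fy=4,interpolation=cv2.INTER_CUBIC)
    cv2.imwrite(f"pics/{n}{tag}.png",im)
print(s["tool_pos"],s["joints"],s["wrist_force"])
E
python3 look.py 1 wrist side
```

```text
[0.46031185 0.04321605 0.2539258 ] [ 0.50425525  0.03895252 -0.69224615  1.97596796  0.02784564  1.13666561
  1.85177575] [-0.02132503  0.00745634  0.4111646 ]
```

View pics/wrist1.png

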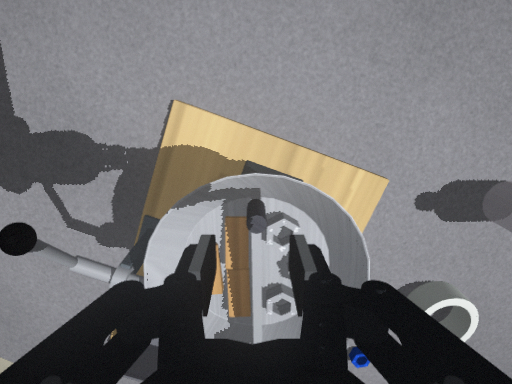

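View pics/side1.png

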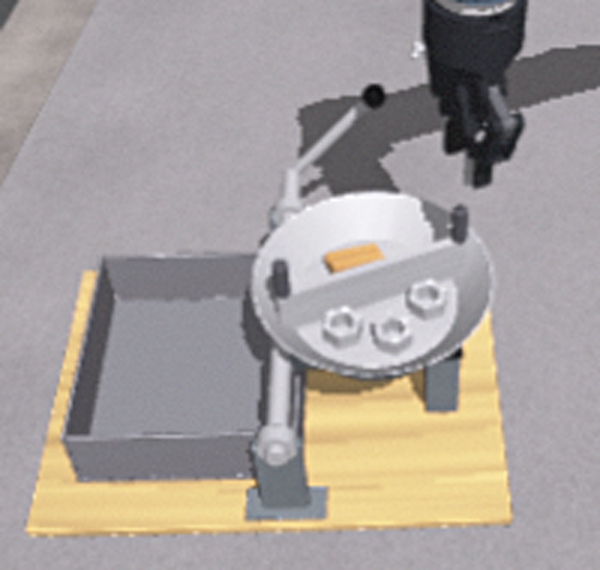

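```bash
python3 - <<'E'
from h import *
c=load("pics/wrist1.npy"); p=(np.array(c["P"]),np.array(c["R"]))
for uv in [(256,204),(257,222)]:
  X=plane(ray(c,uv,p),.212);print(X, (X-p[0])@p[1]*1000)
print(go([.461,.0485,.186],2.065))
E
```

```text
[0.45108126 0.04011721 0.212     ] [41.82974762  9.28266368  1.80111074]
[0.46199781 0.04657247 0.212     ] [41.81313418 -3.38070987  2.49401951]
([6.8, -0.29, 0.41], [-0.013, -0.0, -0.001])
```

The wrist view shows the post at (257,220), between the fingers. Now I lower the fingers so they straddle it.

>>> move_arm(dp=[[6.8,-0.3,0.4],[6.8,-0.3,0.4],[6.8,-0.3,0.4],[6.8,-0.3,0.4],[6.8,-0.3,0.4]], rot=[[0,0,0],[0,0,0],[0,0,0],[0,0,0],[0,0,0]])

```text
t: 3.17
tool_pos: [0.4624, 0.0497, 0.1875]
tool_rot: [[0.002, -0.885, -0.466], [0.0, -0.466, 0.885], [-1.0, -0.002, -0.001]]
wrist_force: [0.6, 0.5, 0.2]
grip_width: 0.447
```

```bash
python3 look.py 2 side wrist; python3 - <<'E'
from h import *
from cell import arm
s=arm.get_state();P0=np.array(s["tool_pos"]);R0=np.array(s["tool_rot"])
# arc rows: dish rotation steps of 0.115 clockwise; post angle from 3.636
for k in range(1,11):
    th=0.494+np.pi-0.115*k
    P=O+.08*np.array([np.cos(th),np.sin(th),0]);P[2]=.186
    print(k,rel(P0,R0,P,R_head(th-np.pi/2)))
E
```

```text
[0.46302776 0.04975897 0.18815465] [ 0.47337683  0.13231267 -0.702371    2.04374151  0.10253275  0.99566549
  1.7758481 ] [-0.26234198  0.09484235  0.5455338 ]
1 ([0.23, 0.26, 0.91], [0.106, -0.002, 0.004])
2 ([0.23, 0.11, 1.82], [0.221, -0.002, 0.004])
3 ([0.23, -0.15, 2.7], [0.336, -0.001, 0.004])
4 ([0.23, -0.5, 3.55], [0.451, -0.001, 0.004])
5 ([0.23, -0.95, 4.35], [0.566, -0.001, 0.004])
6 ([0.23, -1.48, 5.1], [0.681, -0.001, 0.004])
7 ([0.23, -2.1, 5.78], [0.796, -0.0, 0.004])
8 ([0.23, -2.8, 6.38], [0.911, -0.0, 0.004])
9 ([0.23, -3.55, 6.9], [1.026, 0.0, 0.004])
10 ([0.23, -4.37, 7.34], [1.141, 0.0, 0.004])
```

View pics/side2.png

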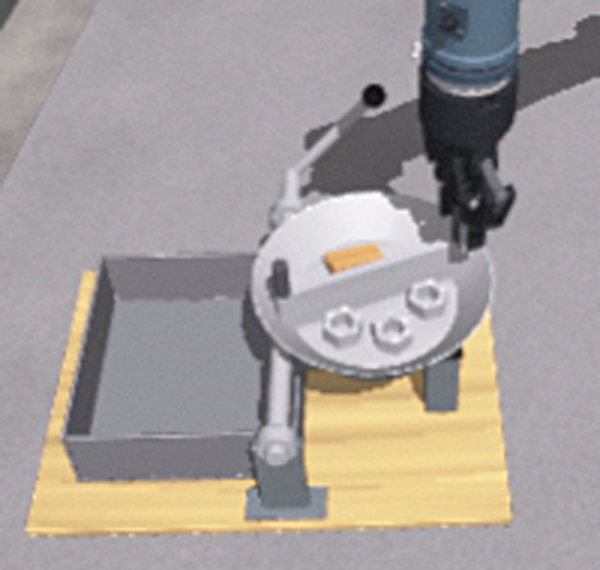

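View pics/wrist2.png

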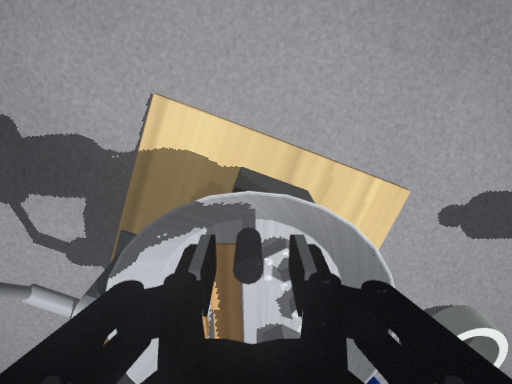

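The fingers straddle the post, which shows at (248,255) in the wrist view. Now I carry it round the arc clockwise.

>>> move_arm(dp=[[0.2,0.25,0.9],[0.2,0.1,1.8],[0.2,-0.15,2.7],[0.2,-0.5,3.55],[0.2,-0.95,4.35],[0.2,-1.5,5.1],[0.2,-2.1,5.8],[0.2,-2.8,6.4],[0.2,-3.55,6.9],[0.2,-4.35,7.35]], rot=[[0.11,0,0],[0.22,0,0],[0.335,0,0],[0.45,0,0],[0.565,0,0],[0.68,0,0],[0.8,0,0],[0.91,0,0],[1.03,0,0],[1.14,0,0]])

```text
t: 4.1
tool_pos: [0.4669, 0.1352, 0.1862]
tool_rot: [[0.003, -0.79, 0.613], [-0.001, 0.613, 0.79], [-1.0, -0.003, 0.002]]
wrist_force: [-0.2, -0.5, 0.4]
grip_width: 0.453
```

```bash
python3 look.py 3 side wrist; python3 - <<'E'
from h import *
from cell import arm
s=arm.get_state();P0=np.array(s["tool_pos"]);R0=np.array(s["tool_rot"]);print(R0[:,2])
for k in range(1,10):
    th=0.494+np.pi-1.15-0.115*k
    P=O+.08*np.array([np.cos(th),np.sin(th),0]);P[2]=.187
    print(k,rel(P0,R0,P,R_head(th-np.pi/2)))
E
```

```text
[0.46803593 0.13735502 0.18658534] [ 0.24817968  0.17760866 -0.66457781  2.00061567  0.13006804  0.99884234
  0.43019618] [1.23302836 1.76621783 0.54520669]
[0.60692909 0.79474575 0.00403498]
1 ([-0.06, -0.17, 0.79], [0.119, 0.004, 0.002])
2 ([-0.05, -0.33, 1.69], [0.234, 0.004, 0.002])
3 ([-0.05, -0.6, 2.57], [0.349, 0.004, 0.002])
4 ([-0.04, -0.96, 3.42], [0.464, 0.005, 0.001])
5 ([-0.04, -1.42, 4.21], [0.579, 0.005, 0.001])
6 ([-0.04, -1.97, 4.95], [0.694, 0.005, 0.001])
7 ([-0.03, -2.59, 5.63], [0.809, 0.005, 0.001])
8 ([-0.03, -3.29, 6.22], [0.924, 0.005, 0.0])
9 ([-0.02, -4.06, 6.73], [1.039, 0.005, 0.0])
```

View pics/side3.png

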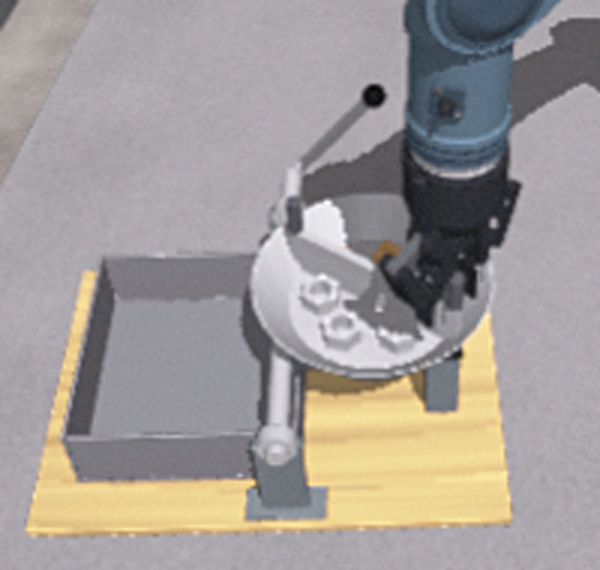

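View pics/wrist3.png

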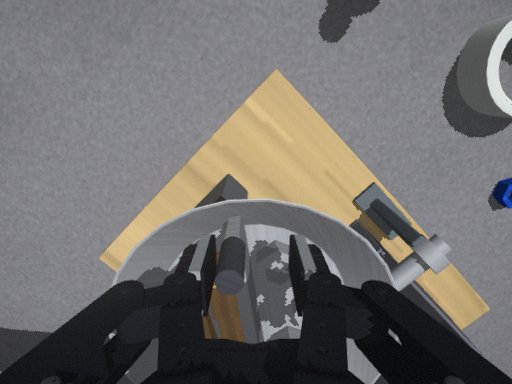

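The post at (231,262) rests on the trailing finger and the dish is turning, so I continue the arc.

>>> move_arm(dp=[[0,-0.15,0.8],[0,-0.35,1.7],[0,-0.6,2.6],[0,-0.95,3.4],[0,-1.4,4.2],[0,-1.95,4.95],[0,-2.6,5.65],[0,-2.6,5.65],[0,-2.6,5.65]], rot=[[0.12,0,0],[0.235,0,0],[0.35,0,0],[0.465,0,0],[0.58,0,0],[0.695,0,0],[0.81,0,0],[0.81,0,0],[0.81,0,0]])

```text
t: 4.95
tool_pos: [0.5211, 0.1637, 0.1851]
tool_rot: [[0.001, -0.111, 0.994], [0.0, 0.994, 0.111], [-1.0, -0.0, 0.001]]
wrist_force: [-0.5, 0.3, 0.2]
grip_width: 0.45
```

```bash
python3 look.py 4 side wrist scene
```

```text
[0.5203237  0.163574   0.18471931] [ 0.09649989  0.2844931  -0.54660938  1.87360799  0.17152415  1.0295072
 -0.41114228] [ 0.25575327 -0.1110987   0.22165278]
```

View pics/side4.png

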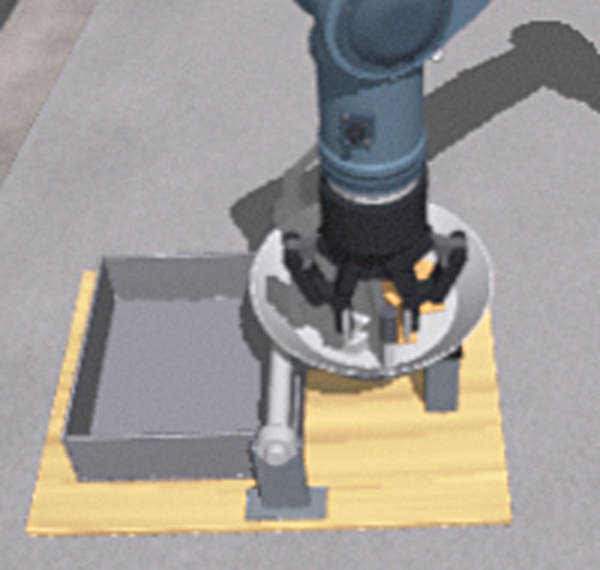

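View pics/wrist4.png

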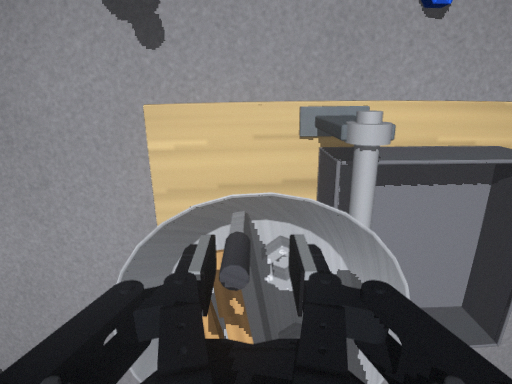

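View pics/scene4.png

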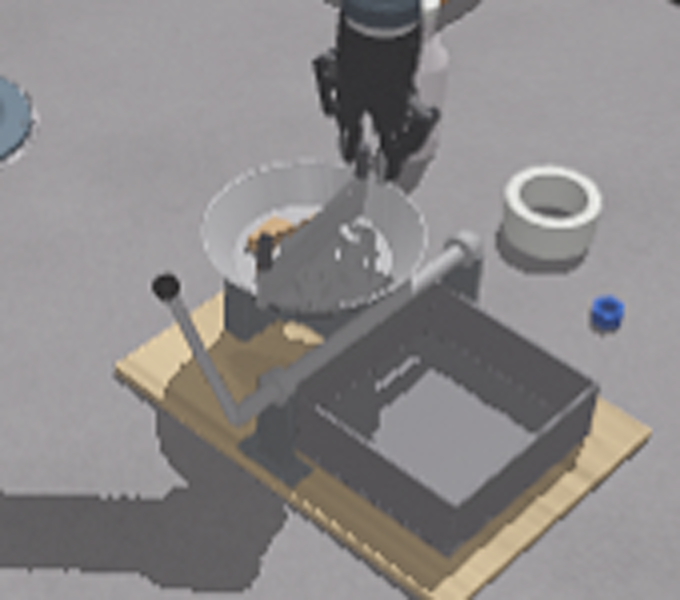

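```bash
python3 - <<'E'
from h import *
c=load("pics/wrist4.npy"); p=(np.array(c["P"]),np.array(c["R"]))
X=plane(ray(c,(235,273),p),.212);print("left",X,(X-p[0])@p[1]*1000)
C=load("pics/scene4.npy"); Y=plane(ray(C,(264/4+210,238/4+115)),.212);print("right",Y,(Y-O),np.linalg.norm((Y-O)[:2]))
for n,v in (("l",X-O),("r",O-Y),("lr",X-Y)): print(n,np.linalg.norm(v[:2]),np.arctan2(v[1],v[0])-a-np.pi/2)
im=c["pixels"][180:320,180:320,::-1];cv2.imwrite("pics/w4c.png",cv2.resize(im,None,fx=4,fy=4,interpolation=cv2.INTER_CUBIC))
E
```

```text
left [0.51358788 0.16577636 0.212     ] [-27.11499647   2.9370745   -6.7281009 ]
right [0.55637942 0.00594456 0.212     ] [ 0.02537942 -0.08025544  0.212     ] 0.0841727407567352
l 0.08145906330338547 0.0844151901970076
r 0.0841727407567352 0.17528214482267734
lr 0.16546093071120174 0.13059355273289097
```

View pics/w4c.png

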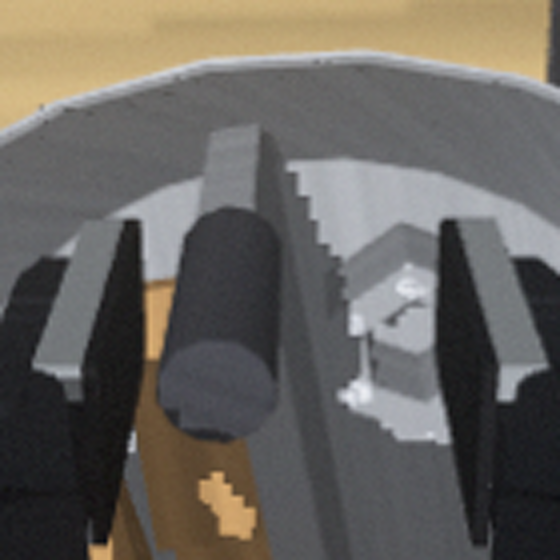

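The left post top at (234,277) says about 0.08 rad remains, while the line through both posts says 0.13. I'll centre the jaws on the post's target position and close them, which sets the angle exactly.

```bash
python3 - <<'E'
from h import *
print(go(stand(0,80,187),a), tostand(load("pics/wrist4.npy")["P"]))
E
```

```text
([-0.24, 0.19, 0.06], [-0.022, 0.0, 0.0]) [-1.83607815e-01  7.80893709e+01  1.84890064e+02]
```

>>> move_arm(dp=[[-0.2,0.2,0.05],[-0.2,0.2,0.05],[-0.2,0.2,0.05],[-0.2,0.2,0.05],[-0.2,0.2,0.05],[-0.2,0.2,0.05],[-0.2,0.2,0.05],[-0.2,0.2,0.05]], rot=[[-0.02,0,0],[-0.02,0,0],[-0.02,0,0],[-0.02,0,0],[-0.02,0,0],[-0.02,0,0],[-0.02,0,0],[-0.02,0,0]], fingers=0.1, grip_force=20)

```text
t: 5.77
tool_pos: [0.5208, 0.1665, 0.1866]
tool_rot: [[0.0, -0.127, 0.992], [0.0, 0.992, 0.127], [-1.0, 0.0, 0.0]]
wrist_force: [-2.8, 0.5, 3.1]
grip_width: 0.153
```

```bash
python3 look.py 5 wrist scene; python3 - <<'E'
from h import *
c=load("pics/wrist5.npy");print(tostand(c["P"]))
im=c["pixels"][180:320,180:320,::-1];cv2.imwrite("pics/w5c.png",cv2.resize(im,None,fx=4,fy=4,interpolation=cv2.INTER_CUBIC))
E
```

```text
[0.52082091 0.16651481 0.18663085] [ 0.09532288  0.28544988 -0.55077518  1.86866849  0.17194233  1.03403535
 -0.39840197] [-2.78062112  1.47452258  3.22505832]
[  0.36267525  80.96422105 186.59525981]
```

View pics/w5c.png

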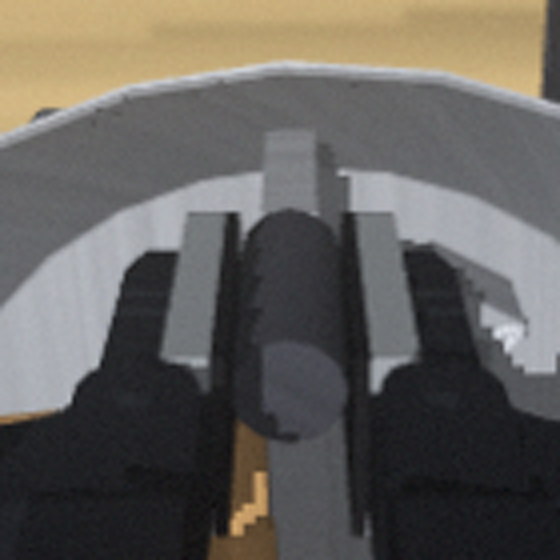

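View pics/scene5.png

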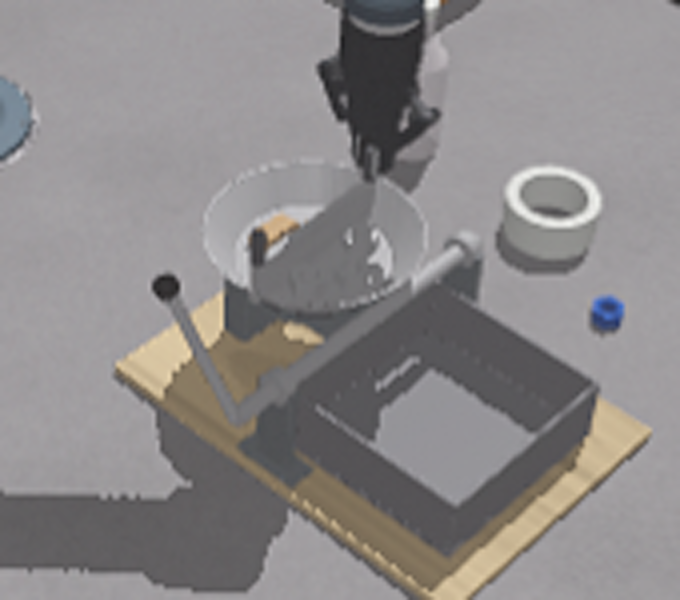

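```bash
python3 - <<'E'
from h import *
C=load("pics/scene5.npy"); c=load("pics/wrist5.npy");p=(np.array(c["P"]),np.array(c["R"]))
X=plane(ray(c,(290/4+180,390/4+180),p),.212);print(tostand(X))
for v in (231,235):
  Y=plane(ray(C,(258/4+210,v/4+115)),.212);print(tostand(Y))
X=p[0]
v=X-Y; print(np.arctan2(v[1],v[0])-a-np.pi/2)
print(go([p[0][0],p[0][1],.27],a), go([.60,-.02,.29],-.5))
E
```

```text
[  1.30957829  80.4044262  212.        ]
[  4.53154412 -79.79999644 212.        ]
[  8.21573499 -83.69368394 212.        ]
0.04765707158221755
([-8.34, 0.0, 0.0], [-0.004, 0.0, -0.0]) ([-10.35, -19.5, 5.49], [0.627, 0.0, -0.0])
```

Gripped and centred. Now I release, lift and check the angle from above.

>>> move_arm(dp=[[0,0,0],[0,0,0],[0,0,0],[0,0,0],[-8.3,0,0],[-8.3,0,0],[-8.3,0,0]], rot=[[0,0,0],[0,0,0],[0,0,0],[0,0,0],[0,0,0],[0,0,0],[0,0,0]], fingers=0.45)

```text
t: 6.45
tool_pos: [0.5259, 0.1682, 0.2778]
tool_rot: [[0.015, -0.126, 0.992], [0.004, 0.992, 0.126], [-1.0, 0.002, 0.015]]
wrist_force: [1.7, 0.2, 1.6]
grip_width: 0.451
```

```bash
python3 - <<'E'
from h import *
print(go(stand(-90,-90,300),a-.9))
E
```

```text
([-2.4, -17.23, -9.46], [0.896, 0.013, -0.009])
```

>>> move_arm(dp=[[-2.4,-17.2,-9.5],[-2.4,-17.2,-9.5],[-2.4,-17.2,-9.5],[-2.4,-17.2,-9.5],[-2.4,-17.2,-9.5],[-2.4,-17.2,-9.5],[-2.4,-17.2,-9.5],[-2.4,-17.2,-9.5],[-2.4,-17.2,-9.5]], rot=[[0.9,0,0],[0.9,0,0],[0.9,0,0],[0.9,0,0],[0.9,0,0],[0.9,0,0],[0.9,0,0],[0.9,0,0],[0.9,0,0]], fingers=0)

```text
t: 7.2
tool_pos: [0.4484, -0.0167, 0.2933]
tool_rot: [[0.0, 0.697, 0.717], [-0.0, 0.717, -0.697], [-1.0, 0.0, 0.0]]
wrist_force: [0.9, 0.0, -0.1]
grip_width: 0.002
```

```bash
python3 look.py 6 wrist side scene
```

```text
[ 0.44846622 -0.01617416  0.29316984] [ 0.35277165 -0.04368851 -0.39372554  1.96384989 -0.0177333   1.21816342
 -0.80399468] [ 0.6066415  -0.23591991  0.80803231]
```

View pics/wrist6.png

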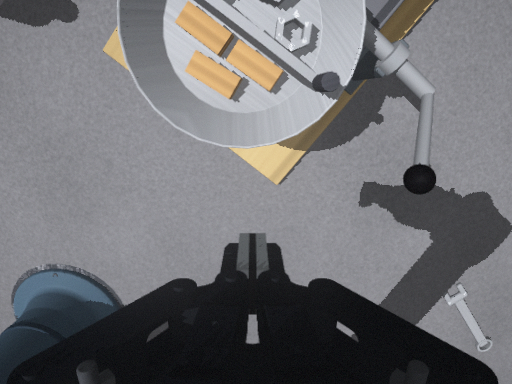

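View pics/side6.png

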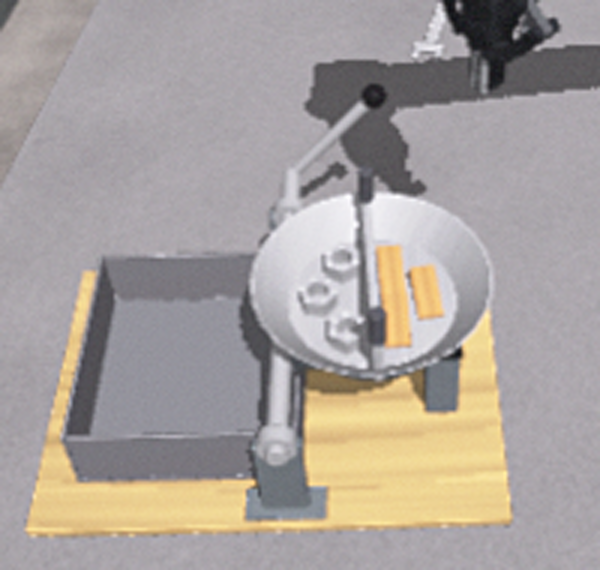

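View pics/scene6.png

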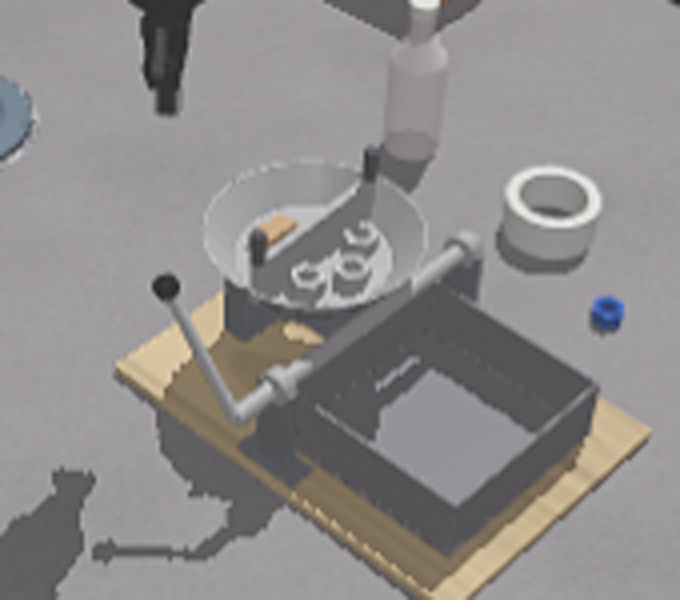

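The side view shows the divider running from the post top at (365,176) to (377,313). The nuts are on the bin side and the wedges behind, and two wedges are visible there.

```bash
python3 - <<'E'
from h import *
S=load("pics/side6.npy");C=load("pics/scene6.npy")
s=lambda x,y:ray(S,(x/3+115,y/3+130)); c=lambda x,y:ray(C,(x/4+210,y/4+115))
L=tri(s(377,312),c(371,152));R=tri(s(365,175),c(258,231))
print(L,R,tostand(L[0]),tostand(R[0]))
def ang(v): return round(np.arctan2(v[1],v[0])-np.pi/2,3)
print("post line dir",ang((L[0]-R[0])),"mid",(L[0]+R[0])/2)
print(ang(plane(s(377,312),.212)-plane(s(365,175),.212)),ang(plane(c(371,152),.212)-plane(c(258,231),.212)))
# same-camera references: bin rim far edge (side),(scene); board front edge
print("bin outer edge",ang(plane(s(64,438),.082)-plane(s(103,255),.082)),ang(plane(c(598,385),.082)-plane(c(458,508),.082)))
print("board",ang(plane(s(27,533),.012)-plane(s(512,523),.012))+np.pi/2-np.pi)
b=tri(s(374,95),c(166,286));print("ball",b,tostand(b[0]))
W=load("pics/wrist6.npy");p=(np.array(W["P"]),np.array(W["R"]));print("wrist ball",tostand(plane(ray(W,(420,179),p),.21)),"right post",tostand(plane(ray(W,(327,81),p),.212)))
E
```

```text
(array([0.5196807 , 0.16382214, 0.20890305]), [np.float64(0.00027066569487658803), np.float64(0.000270665694876567)]) (array([0.54554904, 0.01031084, 0.20900568]), [np.float64(0.0020162050434375956), np.float64(0.002016205043437422)]) [ -1.08287246  78.43564332 208.90305025] [  4.51131254 -77.13940051 209.0056792 ]
post line dir 0.167 mid [0.53261487 0.08706649 0.20895436]
0.18 0.15
bin outer edge 0.128 0.14
board -3.0207963267948967
ball (array([ 0.5516529 , -0.09771839,  0.20929101]), [np.float64(0.0001785975818742361), np.float64(0.00017859758187423395)]) [  -3.54852051 -185.04033136  209.29100509]
wrist ball [  -0.396159   -186.01573099  210.        ] right post [  6.73973809 -78.82501632 212.        ]
```

The post line sits at 0.167 rad against the stand's 0.131, about 2° short of square. That's easily trimmed: I'll grip the right post about 3 mm further back.

```bash
python3 - <<'E'
from h import *
print(go(stand(2.5,-80,265),a))
E
```

```text
([2.81, 8.31, 5.24], [-0.901, -0.0, 0.0])
```

>>> move_arm(dp=[[2.8,8.3,5.2],[2.8,8.3,5.2],[2.8,8.3,5.2],[2.8,8.3,5.2],[2.8,8.3,5.2],[2.8,8.3,5.2],[2.8,8.3,5.2],[2.8,8.3,5.2],[2.8,8.3,5.2]], rot=[[-0.9,0,0],[-0.9,0,0],[-0.9,0,0],[-0.9,0,0],[-0.9,0,0],[-0.9,0,0],[-0.9,0,0],[-0.9,0,0],[-0.9,0,0]], fingers=0.45)

```text
t: 8.1
tool_pos: [0.5436, 0.0069, 0.265]
tool_rot: [[-0.0, -0.127, 0.992], [0.0, 0.992, 0.127], [-1.0, 0.0, -0.0]]
wrist_force: [0.7, -0.3, 0.0]
grip_width: 0.45
```

```bash
python3 - <<'E'
from h import *
print(go(stand(2.8,-80,188),a))
E
```

```text
([7.7, 0.02, 0.07], [-0.004, -0.0, -0.0])
```

>>> move_arm(dp=[[7.7,0,0.1],[7.7,0,0.1],[7.7,0,0.1],[7.7,0,0.1],[7.7,0,0.1],[7.7,0,0.1]], rot=[[0,0,0],[0,0,0],[0,0,0],[0,0,0],[0,0,0],[0,0,0]])

```text
t: 8.6
tool_pos: [0.5467, 0.007, 0.191]
tool_rot: [[0.005, -0.126, 0.992], [0.0, 0.992, 0.126], [-1.0, -0.001, 0.005]]
wrist_force: [1.5, -0.9, 0.4]
grip_width: 0.448
```

>>> move_arm(dp=[[0,0,0],[0,0,0],[0,0,0],[0,0,0],[0,0,0],[0,0,0],[0,0,0],[0,0,0]], rot=[[0,0,0],[0,0,0],[0,0,0],[0,0,0],[0,0,0],[0,0,0],[0,0,0],[0,0,0]], fingers=0.1)

```text
t: 9.27
tool_pos: [0.546, 0.0067, 0.1903]
tool_rot: [[0.004, -0.126, 0.992], [-0.0, 0.992, 0.126], [-1.0, -0.001, 0.003]]
wrist_force: [-1.2, 0.4, 6.2]
grip_width: 0.156
```

```bash
python3 look.py 7 side wrist; python3 - <<'E'
from h import *
from cell import arm
print(tostand(arm.get_state()["tool_pos"]))
E
```

```text
[0.54601385 0.00672385 0.19026304] [ 0.33114277  0.26660824 -0.4781016   1.87229068  0.1424376   1.03239516
 -0.07857029] [-1.34046995  0.12722577  6.19806056]
[  4.50385933 -80.77589522 190.25175207]
```

View pics/wrist7.png

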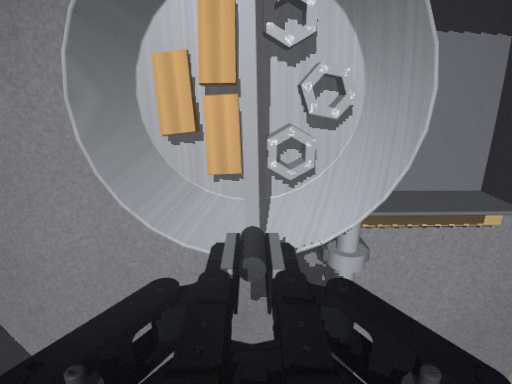

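All three nuts are in the bin-side half and all three wedges are in the other half. I'm holding the right post, so I nudge it 2.5 mm back.

>>> move_arm(dp=[[0,0,-0.25],[0,0,-0.25],[0,0,-0.25],[0,0,-0.25],[0,0,-0.25]], rot=[[0,0,0],[0,0,0],[0,0,0],[0,0,0],[0,0,0]])

```text
t: 9.78
tool_pos: [0.5439, 0.0065, 0.1901]
tool_rot: [[0.004, -0.126, 0.992], [0.0, 0.992, 0.126], [-1.0, -0.0, 0.004]]
wrist_force: [0.5, 0.5, 5.7]
grip_width: 0.154
```

```bash
python3 - <<'E'
from h import *
from cell import arm
s=arm.get_state();print(tostand(s["tool_pos"]),s["wrist_force"])
E
```

```text
[  2.40281267 -80.73355958 190.07328722] [0.48654845 0.52404266 5.68286145]
```

Now release and lift.

>>> move_arm(dp=[[0,0,0],[0,0,0],[0,0,0],[0,0,0],[-8.5,0,0],[-8.5,0,0],[-8.5,0,0],[-8.5,0,0]], rot=[[0,0,0],[0,0,0],[0,0,0],[0,0,0],[0,0,0],[0,0,0],[0,0,0],[0,0,0]], fingers=0.45)

```text
t: 10.45
tool_pos: [0.5442, 0.0067, 0.2766]
tool_rot: [[0.007, -0.127, 0.992], [-0.0, 0.992, 0.127], [-1.0, -0.001, 0.007]]
wrist_force: [-0.8, 0.7, 0.3]
grip_width: 0.448
```

```bash
python3 - <<'E'
from h import *
print(go(stand(-110,-150,285),a-.85))
E
```

```text
([-0.91, -6.99, -11.24], [0.846, 0.007, -0.002])
```

>>> move_arm(dp=[[-0.9,-7,-11.2],[-0.9,-7,-11.2],[-0.9,-7,-11.2],[-0.9,-7,-11.2],[-0.9,-7,-11.2],[-0.9,-7,-11.2],[-0.9,-7,-11.2],[-0.9,-7,-11.2]], rot=[[0.85,0,0],[0.85,0,0],[0.85,0,0],[0.85,0,0],[0.85,0,0],[0.85,0,0],[0.85,0,0],[0.85,0,0]], fingers=0)

```text
t: 11.12
tool_pos: [0.4384, -0.0774, 0.2806]
tool_rot: [[-0.003, 0.663, 0.748], [0.001, 0.748, -0.663], [-1.0, -0.002, -0.003]]
wrist_force: [-0.5, -0.1, -0.2]
grip_width: -0.001
```

```bash
python3 look.py 8 side scene; python3 - <<'E'
from h import *
a_=cv2.imread("pics/side8.png")[150:400,220:520];b=cv2.imread("pics/scene8.png")[130:330,180:450]
cv2.imwrite("pics/c8a.png",cv2.resize(a_,None,fx=2,fy=2));cv2.imwrite("pics/c8b.png",cv2.resize(b,None,fx=2,fy=2))
E
```

```text
[ 0.43864088 -0.07730009  0.28076192] [ 0.4948378  -0.03840106 -0.39925846  1.9852585  -0.01632193  1.19476188
 -0.61922377] [-0.27530085 -0.2109993   0.54319374]
```

View pics/c8a.png

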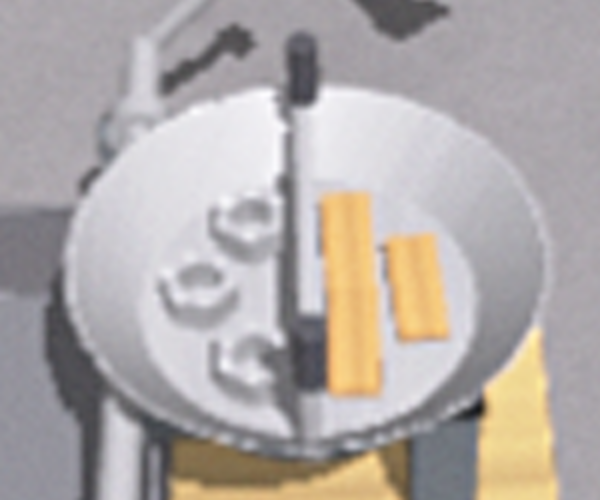

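View pics/c8b.png

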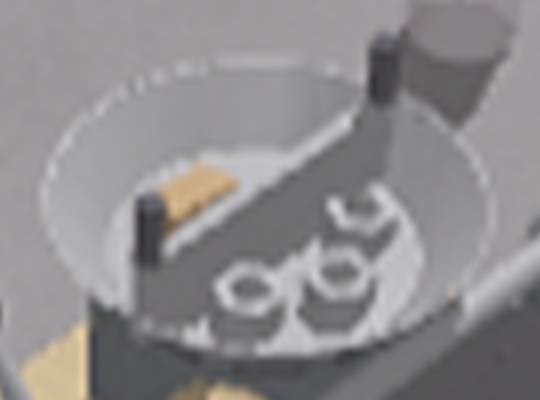

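```bash
python3 - <<'E'
from h import *
S=load("pics/side8.npy");C=load("pics/scene8.npy")
s=lambda x,y:ray(S,(x/3+115,y/3+130)); c=lambda x,y:ray(C,(x/4+210,y/4+115))
def ang(v): return round(np.arctan2(v[1],v[0])-np.pi/2,3)
L=tri(s(375.5,312.5),c(372,151));R=tri(s(371.5,171),c(254.5,230.5))
print(tostand(L[0]),tostand(R[0]),ang(L[0]-R[0]),ang(plane(s(375.5,312.5),.212)-plane(s(371.5,171),.212)),ang(plane(c(372,151),.212)-plane(c(254.5,230.5),.212)))
for P,h in [(stand(-55,-188,270),a-np.pi/2)]: print(go(P,h))
E
```

```text
[ -0.27143444  79.3639477  209.78869996] [  0.3878914  -79.67323937 209.88321855] 0.135 0.135 0.135
([1.08, 1.84, 6.66], [0.719, -0.002, 0.002])
```

The dish now points to 0.135 rad against the stand's 0.131, so it's square. Next I go behind the lever ball.

>>> move_arm(dp=[[1,1.8,6.7],[1,1.8,6.7],[1,1.8,6.7],[1,1.8,6.7],[1,1.8,6.7],[1,1.8,6.7],[1,1.8,6.7],[1,1.8,6.7]], rot=[[0.72,0,0],[0.72,0,0],[0.72,0,0],[0.72,0,0],[0.72,0,0],[0.72,0,0],[0.72,0,0],[0.72,0,0]])

```text
t: 11.88
tool_pos: [0.5017, -0.108, 0.2716]
tool_rot: [[-0.001, 0.991, 0.132], [0.0, 0.132, -0.991], [-1.0, -0.001, -0.001]]
wrist_force: [0.7, 1.1, 0.1]
grip_width: 0.001
```

```bash
python3 - <<'E'
from h import *
print(go(stand(-50,-188,198),a-np.pi/2))
E
```

```text
([7.36, 0.45, -0.06], [0.001, -0.001, 0.001])
```

>>> move_arm(dp=[[7.3,0.4,0],[7.3,0.4,0],[7.3,0.4,0],[7.3,0.4,0],[7.3,0.4,0]], rot=[[0,0,0],[0,0,0],[0,0,0],[0,0,0],[0,0,0]])

```text
t: 12.3
tool_pos: [0.5068, -0.1077, 0.2006]
tool_rot: [[0.002, 0.992, 0.129], [-0.0, 0.129, -0.992], [-1.0, 0.002, 0.0]]
wrist_force: [-1.1, 0.5, 1.1]
grip_width: -0.001
```

```bash
python3 look.py 9 side wrist; python3 - <<'E'
from h import *
from cell import arm
s=arm.get_state();P0=np.array(s["tool_pos"]);R0=np.array(s["tool_rot"]);print(tostand(P0))
for th in np.arange(0,1.5,.074):
    t=th-np.deg2rad(40)
    print(round(th,3),rel(P0,R0,stand(80+130*np.sin(t)-23,-188,110+130*np.cos(t)-10),R_head(a-np.pi/2))[0])
E
```

```text
[ 0.50754577 -0.10781764  0.20145297] [ 0.45664372  0.18728448 -0.35893285  1.92840656  0.07654393  1.0351882
 -1.37727613] [-0.33431069  0.4063028   0.39916029]
[ -48.35333972 -189.3500666   201.77624512]
0.0 [0.23, 2.18, -0.14]
0.074 [-0.36, 2.94, -0.14]
0.148 [-0.89, 3.74, -0.14]
0.222 [-1.36, 4.58, -0.14]
0.296 [-1.76, 5.45, -0.15]
0.37 [-2.1, 6.35, -0.15]
0.444 [-2.37, 7.28, -0.15]
0.518 [-2.58, 8.22, -0.15]
0.592 [-2.71, 9.17, -0.15]
0.666 [-2.77, 10.13, -0.15]
0.74 [-2.76, 11.09, -0.16]
0.814 [-2.68, 12.05, -0.16]
0.888 [-2.53, 13.0, -0.16]
0.962 [-2.31, 13.94, -0.16]
1.036 [-2.02, 14.85, -0.17]
1.11 [-1.67, 15.75, -0.17]
1.184 [-1.25, 16.61, -0.17]
1.258 [-0.76, 17.44, -0.17]
1.332 [-0.22, 18.24, -0.18]
1.406 [0.38, 18.99, -0.18]
1.48 [1.04, 19.69, -0.18]
```

View pics/side9.png

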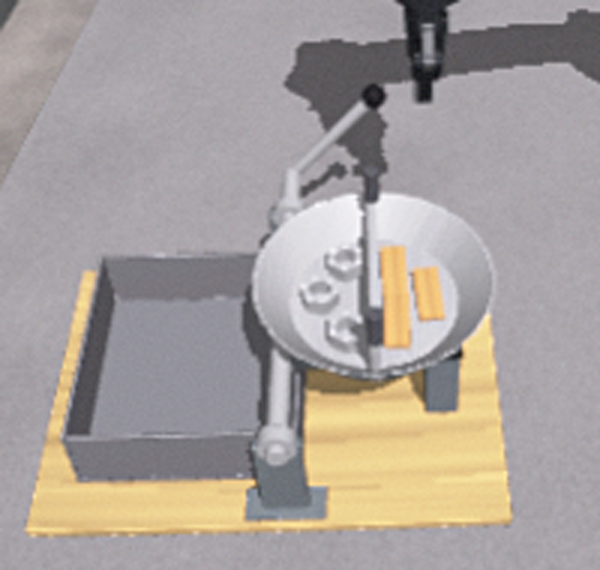

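View pics/wrist9.png

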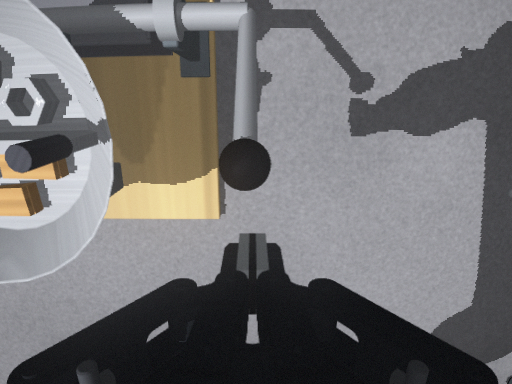

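The closed fingers at (253,240) are lined up behind the ball at (245,163). Now I push along the ball's arc.

>>> move_arm(dp=[[0,1.2,-0.3],[0,2.2,-0.3],[-0.4,2.9,-0.3],[-0.9,3.7,-0.3],[-1.35,4.6,-0.3],[-1.75,5.45,-0.3],[-2.1,6.35,-0.3],[-2.35,7.3,-0.3],[-2.6,8.2,-0.3],[-2.7,9.2,-0.3]], rot=[[0,0,0],[0,0,0],[0,0,0],[0,0,0],[0,0,0],[0,0,0],[0,0,0],[0,0,0],[0,0,0],[0,0,0]])

```text
t: 13.23
tool_pos: [0.5936, -0.0939, 0.2263]
tool_rot: [[-0.01, 0.992, 0.127], [-0.001, 0.127, -0.992], [-1.0, -0.01, 0.0]]
wrist_force: [-9.8, -0.1, 4.8]
grip_width: 0.003
```

```bash
python3 look.py 10 wrist; python3 - <<'E'
from h import *
from cell import arm
s=arm.get_state();P0=np.array(s["tool_pos"]);R0=np.array(s["tool_rot"]);print(tostand(P0))
for th in np.arange(.592,1.53,.074):
    t=th-np.deg2rad(40)
    print(round(th,3),rel(P0,R0,stand(80+130*np.sin(t)-23,-186,110+130*np.cos(t)-9),R_head(a-np.pi/2))[0])
E
```

```text
[ 0.59355676 -0.09387036  0.226276  ] [ 0.38368192  0.3270417  -0.35967795  1.70193678  0.12645685  1.14548488
 -1.45585264] [-9.83727935 -0.13933304  4.79014374]
[  41.58865972 -186.53570963  226.52288705]
0.592 [-0.38, 0.16, -0.05]
0.666 [-0.45, 1.12, -0.06]
0.74 [-0.45, 2.08, -0.06]
0.814 [-0.38, 3.04, -0.06]
0.888 [-0.23, 3.99, -0.07]
0.962 [-0.02, 4.93, -0.07]
1.036 [0.26, 5.85, -0.07]
1.11 [0.61, 6.75, -0.07]
1.184 [1.02, 7.62, -0.08]
1.258 [1.5, 8.45, -0.08]
1.332 [2.03, 9.25, -0.08]
1.406 [2.63, 10.01, -0.09]
1.48 [3.27, 10.72, -0.09]
```

View pics/wrist10.png

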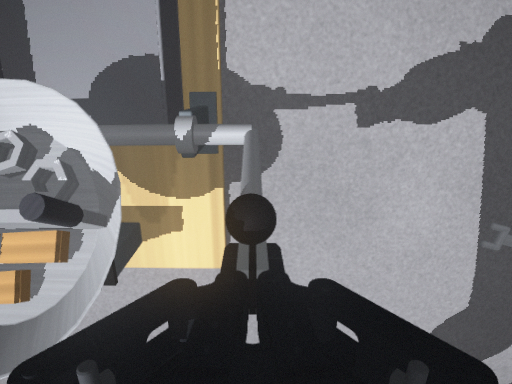

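Pushing at about 10 N with the ball seated at (250,218). I continue.

>>> move_arm(dp=[[-0.2,0.9,0],[-0.3,1.8,0],[-0.3,2.7,0],[-0.1,3.6,0],[0.1,4.5,0],[0.35,5.4,0],[0.65,6.3,0],[1.0,7.1,0],[1.4,7.9,0],[1.8,8.6,0]], rot=[[0,0,0],[0,0,0],[0,0,0],[0,0,0],[0,0,0],[0,0,0],[0,0,0],[0,0,0],[0,0,0],[0,0,0]])

```text
t: 14.12
tool_pos: [0.682, -0.0821, 0.2086]
tool_rot: [[-0.003, 0.992, 0.127], [-0.0, 0.127, -0.992], [-1.0, -0.003, 0.0]]
wrist_force: [-4.7, -0.6, 4.2]
grip_width: -0.001
```

```bash
python3 look.py 11 wrist side; python3 - <<'E'
from h import *
from cell import arm
s=arm.get_state();P0=np.array(s["tool_pos"]);R0=np.array(s["tool_rot"]);print(tostand(P0))
for th in np.arange(1.184,1.53,.074):
    t=th-np.deg2rad(40)
    print(round(th,3),rel(P0,R0,stand(80+130*np.sin(t)-23,-186,110+130*np.cos(t)-9),R_head(a-np.pi/2))[0])
E
```

```text
[ 0.68330037 -0.08164251  0.20753828] [ 0.31039721  0.50026271 -0.34517966  1.50150193  0.17682401  1.17117114
 -1.5073171 ] [-1.12912708 -0.08695807  0.83360788]
[ 128.6248628  -186.26439304  207.72395227]
1.184 [-0.82, -1.09, -0.02]
1.258 [-0.34, -0.26, -0.03]
1.332 [0.2, 0.54, -0.03]
1.406 [0.8, 1.29, -0.03]
1.48 [1.45, 2.0, -0.03]
```

View pics/wrist11.png

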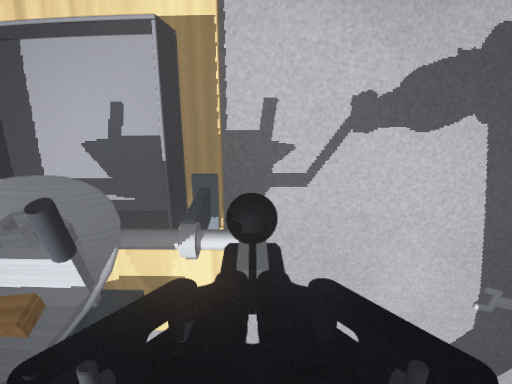

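View pics/side11.png

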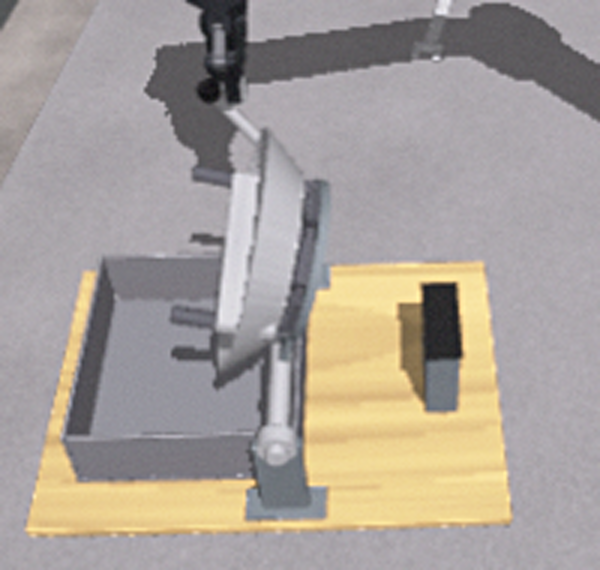

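The tip angle is about 1.28 rad and the wedges are still held. I ease the lever to the stop and hold it there.

>>> move_arm(dp=[[0.3,0.6,0],[0.6,1.1,0],[0.9,1.5,0],[1.2,1.9,0],[1.4,2.2,0],[1.4,2.2,0],[1.4,2.2,0],[1.4,2.2,0],[1.4,2.2,0],[1.4,2.2,0]], rot=[[0,0,0],[0,0,0],[0,0,0],[0,0,0],[0,0,0],[0,0,0],[0,0,0],[0,0,0],[0,0,0],[0,0,0]])

```text
t: 15.05
tool_pos: [0.7043, -0.0791, 0.1947]
tool_rot: [[0.001, 0.992, 0.128], [0.0, 0.128, -0.992], [-1.0, 0.001, 0.0]]
wrist_force: [-2.5, -1.3, 1.9]
grip_width: 0.0
```

```bash
python3 look.py 12 side scene; python3 - <<'E'
from h import *
from cell import arm
s=arm.get_state();P0=np.array(s["tool_pos"]);print(tostand(P0))
E
```

```text
[ 0.7042496  -0.07909044  0.19472505] [ 0.29258796  0.547926   -0.33901079  1.45710748  0.18938502  1.16767158
 -1.51764999] [-2.38652435 -0.03383978  1.07983295]
[ 150.19432127 -186.48514058  194.72712073]
```

View pics/side12.png

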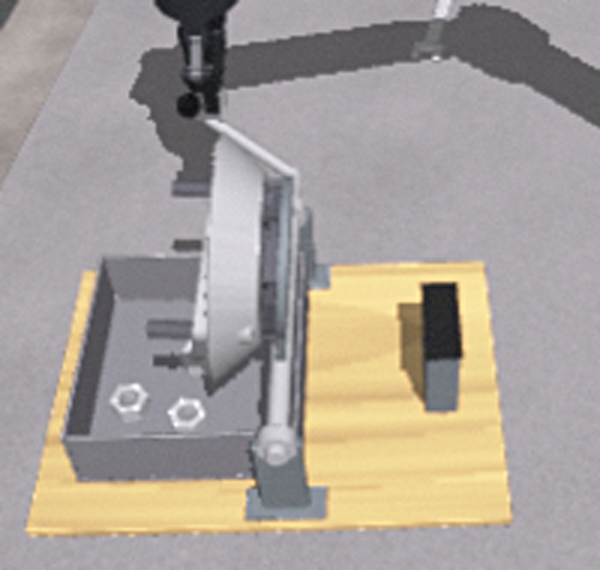

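View pics/scene12.png

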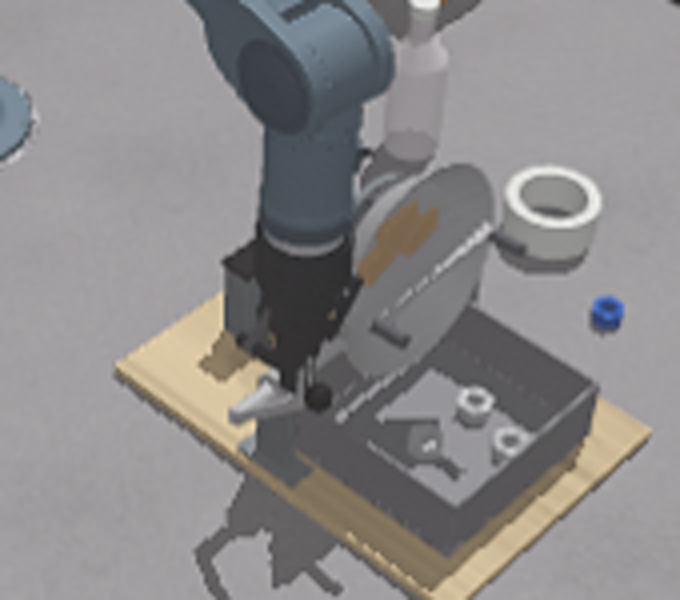

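Three nuts show in the bin in the scene view at (475,405), (512,440) and, in shadow, (428,447). The wedges lie on the divider at (410,235). I hold a little longer, then check.

>>> move_arm(dp=[[0.1,0.1,0],[0.1,0.2,0],[0.1,0.2,0],[0.1,0.2,0],[0.1,0.2,0],[0.1,0.2,0],[0.1,0.2,0],[0.1,0.2,0],[0.1,0.2,0],[0.1,0.2,0]], rot=[[0,0,0],[0,0,0],[0,0,0],[0,0,0],[0,0,0],[0,0,0],[0,0,0],[0,0,0],[0,0,0],[0,0,0]])

```text
t: 15.98
tool_pos: [0.7051, -0.079, 0.1939]
tool_rot: [[-0.002, 0.992, 0.127], [-0.0, 0.127, -0.992], [-1.0, -0.002, 0.0]]
wrist_force: [-6.6, -0.3, 4.8]
grip_width: 0.0
```

```bash
python3 look.py 13 scene wrist; python3 - <<'E'
from h import *
from cell import arm
s=arm.get_state();P0=np.array(s["tool_pos"]);R0=np.array(s["tool_rot"]);print(tostand(P0))
for th in np.arange(1.4,-.1,-.1):
    t=th-np.deg2rad(40)
    print(round(th,3),rel(P0,R0,stand(80+130*np.sin(t)-23,-186,110+130*np.cos(t)-9),R_head(a-np.pi/2))[0])
E
```

```text
[ 0.7051196  -0.07901433  0.19392069] [ 0.29092638  0.55191908 -0.33829988  1.45266072  0.19040644  1.17121401
 -1.51841205] [-6.51909132 -0.6937251   4.45118492]
[ 151.06720636 -186.51781597  193.91519707]
1.4 [-0.63, -1.01, -0.05]
1.3 [-1.42, -2.05, -0.04]
1.2 [-2.1, -3.16, -0.04]
1.1 [-2.66, -4.33, -0.04]
1.0 [-3.11, -5.55, -0.03]
0.9 [-3.43, -6.81, -0.03]
0.8 [-3.63, -8.09, -0.02]
0.7 [-3.69, -9.39, -0.02]
0.6 [-3.63, -10.69, -0.02]
0.5 [-3.43, -11.97, -0.01]
0.4 [-3.11, -13.23, -0.01]
0.3 [-2.66, -14.45, -0.0]
0.2 [-2.1, -15.62, -0.0]
0.1 [-1.42, -16.73, 0.0]
-0.0 [-0.63, -17.76, 0.01]
```

View pics/scene13.png

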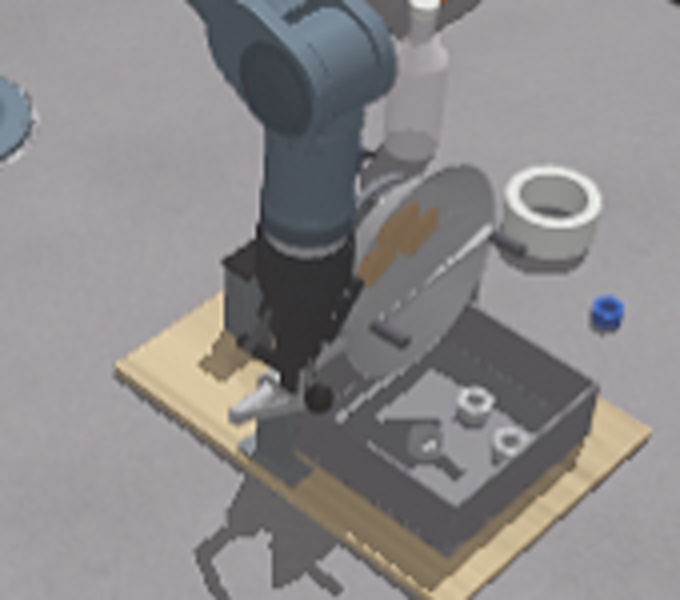

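View pics/wrist13.png

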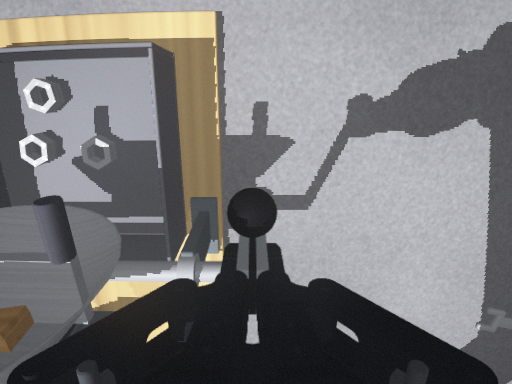

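The wrist view confirms three nuts in the bin, at (40,95), (33,150) and (98,150). Now I ease back along the arc so the dish returns gently.

>>> move_arm(dp=[[-0.6,-0.9,0],[-1.4,-2.0,0],[-2.1,-3.1,0],[-2.7,-4.3,0],[-3.1,-5.5,0],[-3.4,-6.8,0],[-3.6,-8.1,0],[-3.7,-9.4,0],[-3.6,-10.7,0],[-3.4,-12,0]], rot=[[0,0,0],[0,0,0],[0,0,0],[0,0,0],[0,0,0],[0,0,0],[0,0,0],[0,0,0],[0,0,0],[0,0,0]])

```text
t: 16.92
tool_pos: [0.5863, -0.0942, 0.2275]
tool_rot: [[0.002, 0.992, 0.128], [-0.0, 0.128, -0.992], [-1.0, 0.002, 0.0]]
wrist_force: [-1.8, -0.2, -1.2]
grip_width: -0.0
```

```bash
python3 look.py 14 wrist;python3 - <<'E'
from h import *
from cell import arm
s=arm.get_state();P0=np.array(s["tool_pos"]);R0=np.array(s["tool_rot"]);print(tostand(P0))
for th in np.arange(.5,-.1,-.1):
    t=th-np.deg2rad(40)
    print(round(th,3),rel(P0,R0,stand(80+130*np.sin(t)-23,-186,110+130*np.cos(t)-9),R_head(a-np.pi/2))[0])
E
```

```text
[ 0.58634815 -0.09416591  0.22750737] [ 0.39456733  0.30582346 -0.36416363  1.72682762  0.11898983  1.12894705
 -1.44776828] [-1.7649256  -0.1842539  -1.21566027]
[  27.3592836  -186.22422738  226.40413818]
0.5 [-0.21, 0.4, -0.02]
0.4 [0.12, -0.85, -0.02]
0.3 [0.57, -2.07, -0.01]
0.2 [1.14, -3.24, -0.01]
0.1 [1.82, -4.35, -0.01]
0.0 [2.61, -5.38, -0.0]
```

View pics/wrist14.png

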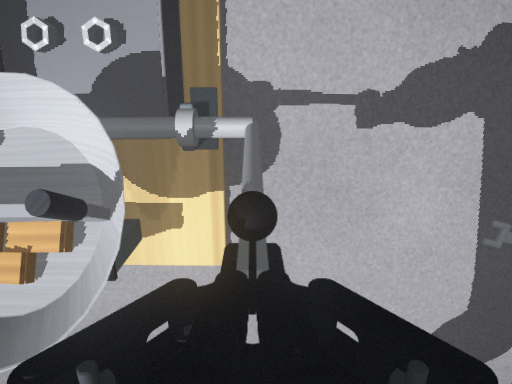

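The lever is following and the wedges are still in their half. I continue back and then clear of the ball.

>>> move_arm(dp=[[0.1,-0.8,0],[0.55,-2,0],[1.1,-3.1,0],[1.5,-3.9,0],[1.9,-4.6,0],[2.3,-5.2,0],[2.5,-5.8,0],[2.5,-7.5,0],[2.5,-9,0],[2.5,-9.5,0]], rot=[[0,0,0],[0,0,0],[0,0,0],[0,0,0],[0,0,0],[0,0,0],[0,0,0],[0,0,0],[0,0,0],[0,0,0]])

```text
t: 17.8
tool_pos: [0.4929, -0.1065, 0.2031]
tool_rot: [[0.003, 0.992, 0.127], [-0.001, 0.127, -0.992], [-1.0, 0.003, 0.001]]
wrist_force: [0.0, -0.1, 0.5]
grip_width: 0.002
```

>>> move_arm(dp=[[-3,-1,1],[-7,-2,3],[-10,-4,5],[-10,-8,8],[-10,-8,8],[-10,-8,8],[-10,-8,8],[-10,-8,8]], rot=[[0,0,0],[0,0,0],[0,0,0],[0,0,0],[0,0,0],[0,0,0],[0,0,0],[0,0,0]])

```text
t: 18.47
tool_pos: [0.4249, -0.1947, 0.3023]
tool_rot: [[0.002, 0.992, 0.129], [0.0, 0.129, -0.992], [-1.0, 0.002, -0.0]]
wrist_force: [0.2, -0.2, -0.3]
grip_width: 0.0
```

```bash
python3 look.py 15 side scene wrist
```

```text
[ 0.42472679 -0.19426611  0.30194301] [ 0.61125661 -0.01587856 -0.26574708  1.9207119  -0.00515157  1.236112
 -1.09244012] [ 0.44375046  0.49909825 -0.42146633]
```

View pics/side15.png

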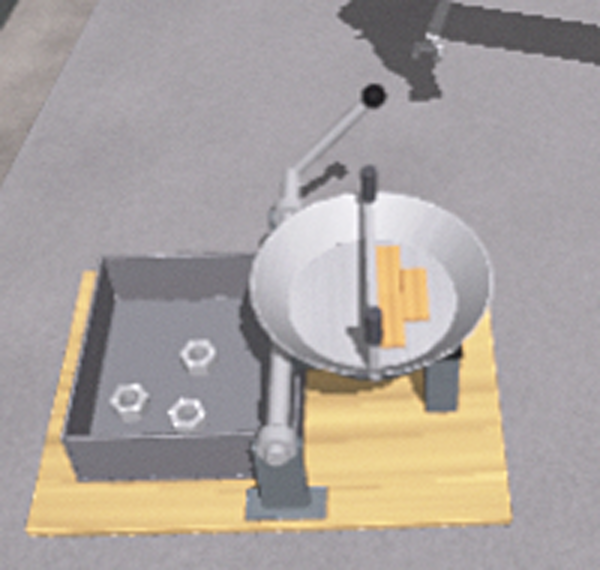

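View pics/scene15.png

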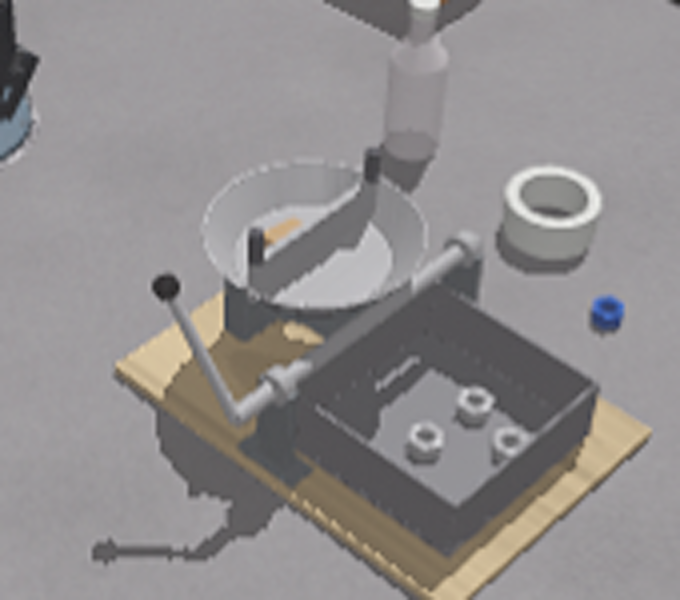

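View pics/wrist15.png

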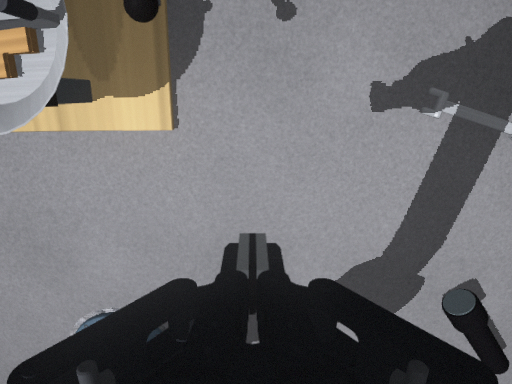

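The side view shows the dish level, with its ball back at (374,95). Three nuts are in the bin at (198,353), (129,398) and (186,412), and all the wedges are behind the divider (two in line at (390,295), one at (413,295)). The tape and bottle are unmoved in the scene view. Handing in.

```bash
python3 - <<'E'
from cell import arm
print(arm.finish_job())
E
```

```text
the job is handed in; nothing more can be done
None
```

The job is done and handed in after about 18.6 s: all three nuts are in the grey bin and all three wedges are still in their own half of the dish.

- **Turning:** I turned the dish about 110° clockwise by a finger post. The first check showed it about 2° off square, so I trimmed it to within about 0.004 rad.
- **Tipping:** I pushed the lever to its stop, held it for over a second, and let the dish come back gently against the fingers. The push read about 10 N where I measured it.
- **Last checks:** The dish is level, and the lever ball is back where it started. The robot is clear of everything. The bottle and tape are where they were; the spanner was never approached and I didn't measure its position.
- **Small disagreement:** After tipping, one post top had shifted by about 3 pixels in the enlarged side view. That suggests the dish turned by 0.02 rad or less, and I left it.

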